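# Click the terminal-box lid shut all round

### The arm

A 7-joint arm with a two-finger parallel gripper is mounted at the origin on the work surface. World frame = base frame: x ahead of the robot, y to its left, z up, the work surface at z = 0. Lengths are in m, angles in rad, forces in N, time in s.
With the tool pointing down it reaches from about 0.425 to 0.875 m from the base axis. Payload 8.4 kg.
Tool frame: the origin (TCP) lies midway between the tips of the shut fingers; the grasp point (between the pads) lies 19 mm behind it (env.grip_point_offset is the distance from the TCP to the grasp point, in m); y points along the fingers, z is the direction in which the jaws open and shut, and the axes are right-handed (so a half turn about y gives the same grasp; the last joint's range is limited). The gripper opens to 85 mm and grips with 20 to 120 N. Pads are 22 mm wide; open, the fingers measure 114 mm over their backs; the gripper's body (76 mm by 85 mm) begins 54 mm behind the grasp point. The pads swing forward as they close: fully open they stand 13 mm farther back than shut.
Start: joints at [1.142, 0.333, 0.04, 1.465, -0.013, 1.343, -0.059], TCP at [0.21, -0.615, 0.231] pointing down, gripper open.
Joint ranges: [-2.58, 2.58], [-0.38, 2.09], [-1.3, 1.39], [0.25, 2.4], [-1.5, 4.64], [0.08, 2.09], [-2.65, 2.65]. Speed limits (rad/s): [2.22, 2.22, 2.79, 2.79, 3.14, 3.14, 3.14].

### API

Orientations are given as a unit quaternion [x, y, z, w].
In Python, from bench import env gives the robot as it stands.
- The arm moves only by the shell command python3 -m pendant 'ROWS' [OPENING]. ROWS is JSON, one flat list of numbers, 4 for each row, row after row: the shift along the tool's x, y, z in mm, then the turn about the tool's y in degrees. A call has 1 to 20 rows; each row shifts and turns the commanded pose from where the row before left it, along the tool's axes as they then stand; what a row does not reach is not made up. A row lasts 1/10 s, in which the tool goes at most 50 mm and 8.59 degrees, less where a joint would pass 70% of its speed; a pose out of reach is approached as far as the arm can. A call with a gripper value outside its range is refused whole. OPENING is the opening, from -1 (shut) to 1 (fully open), so that 0 is half open, set as the call begins (- or left out, the last holds). The fingers move at their own pace and stop on an object; the grip force is fixed at half the most. Time passes only in rows, so rows that do not move let the fingers close. It gives the time, the measured TCP pose, the force and the opening at its end, in the units of the state.
- env.get_state(): the state, without advancing time (a new reading comes with each control period).
- env.get_image(name): name is "scene" or "top"; returns the picture (420x560x3 uint8, red, green, blue); there is no depth.
- env.get_calibration(name): a dict with "fovy" (degrees; the focal length in pixels is half the picture's height over the tangent of half this angle, whatever the lens; pixels are square), "cx", "cy" (the principal point, pixels), "rvec" (rotation vector, rad) and "tvec" (3), from world to camera coordinates, as OpenCV has them. Camera axes: x right, y down, z forward; pixel columns grow to the right and rows downward; lengths in m; the calibration is good to about 2 mm. A picture is of the moment at which its call begins. get_calibration takes no time and is no camera call.
- env.job_done(): hands the job in, once; it reports no verdict.
The state is a dict: "time": time; "q": joint angles; "dq": joint speeds; "joint_torque": joint torques, N m; "ee_pos": TCP position; "tool_rot": TCP orientation; "wrist_force": force on the tool from outside, world axes, zero at the start; "wrist_torque": the same for the moment, N m; "finger_gap": opening from 0.0 (shut) to 1.0 (fully open).
Only numpy, scipy, OpenCV 4.12 (cv2) and the standard library are available. Lean on these libraries where they do the work, as an engineer would, in place of code of your own. Each camera call takes 0.05 s, during which the arm holds its last target.

### The job

The lid of the saw's grey terminal box is on, but all four sections of its rim have sprung up: press each one down with your fingertips until it clicks fully shut, flush with the lid. Do not press on the clear window in the middle, do not pick up, tip or shove the box away from where it stands, and leave the other things on the bench alone.

Things in the scene. Friction and masses are not known exactly. Their poses are not given: they have to be found in the camera images.
- box: Grey plastic terminal box with pale snap-fit lid, 150 (x) x 190 (y) mm, about 1 kg, loose on the bench. Origin: centre of underside; z up; x points away from the robot at yaw 0, yaw within 0.5 rad. Level lid plate 66 mm up. Rim: four hinged sections, one per side between fixed corner pieces; hinge lines 47 mm (x) and 67 mm (y) from the centre, sections reach 30 mm outwards, with a 16 mm skirt.
- window: Thin clear window in the middle of the lid, 70 mm (x) by 110 mm (y), 2 mm lower than the lid plate around it, with a black terminal strip seen below. Origin: its centre. Not to be pressed; the 12 mm wide lid plate all round it is harmless to touch.
- flap_near (a joint): Rim section on the robot-side long edge (box -x), 134 mm long. Angle in rad: 0 = sprung fully up (outer edge about 10 mm high), as it starts; 0.35 = clicked shut, flush with the lid plate. Pressed down on its thumb pad it resists with about 5 to 8 N, then at about 0.2 snaps over and pulls itself shut against a stop, where it stays.
- pad_near (a point): Centre of the top of that section's thumb pad: a ribbed raised pad 16 mm across by 44 mm along the edge and 3 mm thick, 18 mm outwards (-x of the box) of the section's hinge. The point moves with the section; shut, it is 69 mm above the bench.
- flap_far (a joint): Rim section on the far long edge (box +x), above the three black cable glands, 134 mm long. Angle in rad: 0 = sprung fully up (outer edge about 10 mm high), as it starts; 0.35 = clicked shut, flush with the lid plate. Pressed down on its thumb pad it resists with about 5 to 8 N, then at about 0.2 snaps over and pulls itself shut against a stop, where it stays.
- pad_far (a point): Centre of the top of that section's thumb pad: a ribbed raised pad 16 mm across by 44 mm along the edge and 3 mm thick, 18 mm outwards (+x of the box) of the section's hinge. The point moves with the section; shut, it is 69 mm above the bench.
- flap_left (a joint): Rim section on the left short edge (box +y), 94 mm long. Angle in rad: 0 = sprung fully up (outer edge about 10 mm high), as it starts; 0.35 = clicked shut, flush with the lid plate. Pressed down on its thumb pad it resists with about 5 to 8 N, then at about 0.2 snaps over and pulls itself shut against a stop, where it stays.
- pad_left (a point): Centre of the top of that section's thumb pad: a ribbed raised pad 16 mm across by 44 mm along the edge and 3 mm thick, 18 mm outwards (+y of the box) of the section's hinge. The point moves with the section; shut, it is 69 mm above the bench.
- flap_right (a joint): Rim section on the right short edge (box -y), 94 mm long. Angle in rad: 0 = sprung fully up (outer edge about 10 mm high), as it starts; 0.35 = clicked shut, flush with the lid plate. Pressed down on its thumb pad it resists with about 5 to 8 N, then at about 0.2 snaps over and pulls itself shut against a stop, where it stays.
- pad_right (a point): Centre of the top of that section's thumb pad: a ribbed raised pad 16 mm across by 44 mm along the edge and 3 mm thick, 18 mm outwards (-y of the box) of the section's hinge. The point moves with the section; shut, it is 69 mm above the bench.
- screwdriver: Black-handled screwdriver lying beyond the far side of the box. Bystander: leave alone.
- tin: Flat round steel tin, 68 mm across, 24 mm high, lying beside the right edge of the box. Bystander: leave alone.
- jar: Small glass jar with a steel cap, 48 mm across, 60 mm high, beside the left edge of the box. Bystander: leave alone.
- angle: Offcut of steel angle, 60 x 40 x 40 mm, lying on the robot's side of the box. Bystander: leave alone.
- offcut: Dark steel block, 70 x 40 x 40 mm, off to the left. Bystander: leave alone.
- slug: Sawn slug of round steel bar, 60 mm across, 35 mm high, off to the right. Bystander: leave alone.
- wrench: Steel wrench lying off to the right. Bystander: leave alone.
- oiler: Grey plastic bottle, 60 mm across, 150 mm high, off to the left. Bystander: leave alone.
Mind the look-alikes: they are no part of the job. Leave any brown or green look-alike of the box alone.

How it is judged:
At the end, for the whole second after the job is handed in: All four rim sections are shut (each within 0.04 rad of fully down, that is an angle above 0.31), and the box stands at rest, level (within 0.03 rad) and within 40 mm of where it was (value of joint each of flap_near, flap_far, flap_left, flap_right above 0.31 rad and distance of box from where it was at the start of the episode below 0.04 m and angle between box's own z axis and vertical below 0.03 rad and linear speed of box below 0.02 m/s); the robot touches nothing.
It fails at once if the clear window is pressed with more than 5 N (contact force between window and anything else above 5 N).
It fails at once if the box is lifted (over 12 mm) or tipped (over 0.15 rad) (height (world z) of box above 0.012 m or angle between box's own z axis and vertical above 0.15 rad).
It fails at once if another thing on the bench is moved over 30 mm (distance of any of screwdriver, tin, jar, angle, offcut, slug, wrench, oiler from where it was at the start of the episode above 0.03 m).
It also fails if it takes over 40 s, if anything falls off the work surface, if the arm or the gripper's body presses on something with over 40 N, if the wrist force passes 120 N, or if a joint passes its speed limit or range.

## Working session

There is one attempt and no reset: what is moved stays moved. The work goes in short steps, Python scripts to look and compute and a shell command to move; the robot and the scene stay as the last step left them, time stands still between calls to the robot, and variables do not carry over. Pictures are saved under pics/ and viewed, and the job is handed in when it is done.

```bash
ls; mkdir -p pics
python3 - <<'E'
from bench import env
import cv2
for n in("scene","top"):
    cv2.imwrite(f"pics/{n}0.png",env.get_image(n)[:,:,::-1]); c=env.get_calibration(n); print(n,c)
s=env.get_state(); print({k:s[k] for k in("time","ee_pos","tool_rot","finger_gap","wrist_force")})
E
```

```text
pics
scene {'fovy': 48.33475748227551, 'cx': 286.0628999255855, 'cy': 214.5623889441284, 'rvec': array([ 2.30738188,  0.64585437, -0.23981011]), 'tvec': array([-0.4676307 , -0.13726808,  1.46416614])}
top {'fovy': 45.351192399944395, 'cx': 273.93397488521174, 'cy': 210.27635054789184, 'rvec': array([ 2.15950419, -2.11653626,  0.18809937]), 'tvec': array([-0.00901105,  0.53416788,  1.2852935 ])}
{'time': 0.1, 'ee_pos': array([ 0.21032427, -0.61458276,  0.2305145 ]), 'tool_rot': array([-0.11617503,  0.69802926, -0.69700874,  0.11591951]), 'finger_gap': 1.0049999829845184, 'wrist_force': array([-0.11232438, -0.16623729,  0.17980451])}
```

View pics/scene0.png

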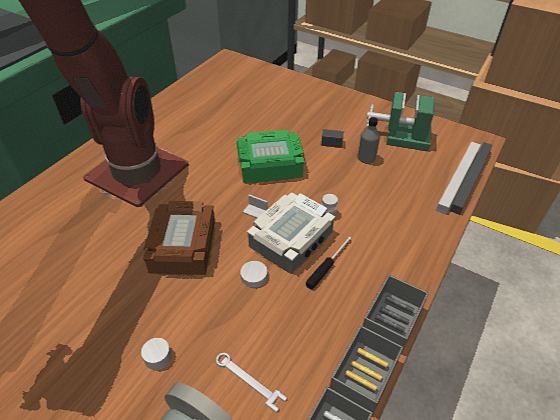

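View pics/top0.png

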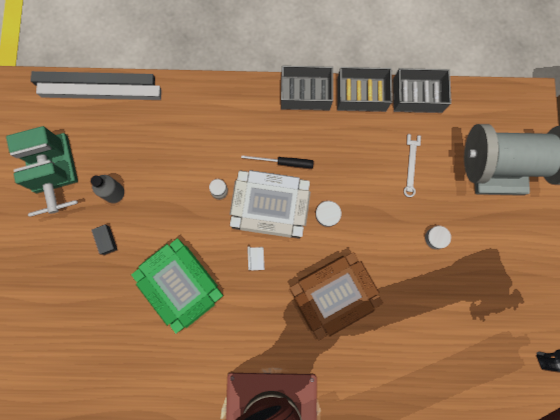

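The pictures show three candidates in the top view. The pale/grey box is at (270,204), the green look-alike at (177,285) and the brown look-alike at (337,296). I choose the pale one: tin on its right at (328,213), jar on its left at (218,188), screwdriver beyond it. I'll check it in close crops.

Run:
```python
import cv2
a=cv2.imread("pics/top0.png")[150:280,195:355]; cv2.imwrite("pics/crop_top.png",cv2.resize(a,None,fx=5,fy=4.6*5/4.6*0.9 if 0 else 4.6,interpolation=cv2.INTER_CUBIC) if 0 else cv2.resize(a,(720,585),interpolation=cv2.INTER_CUBIC))
a=cv2.imread("pics/scene0.png")[180:280,230:360]; cv2.imwrite("pics/crop_sc.png",cv2.resize(a,None,fx=6,fy=6,interpolation=cv2.INTER_CUBIC))
```

```text
(no output)
```

View pics/crop_top.png

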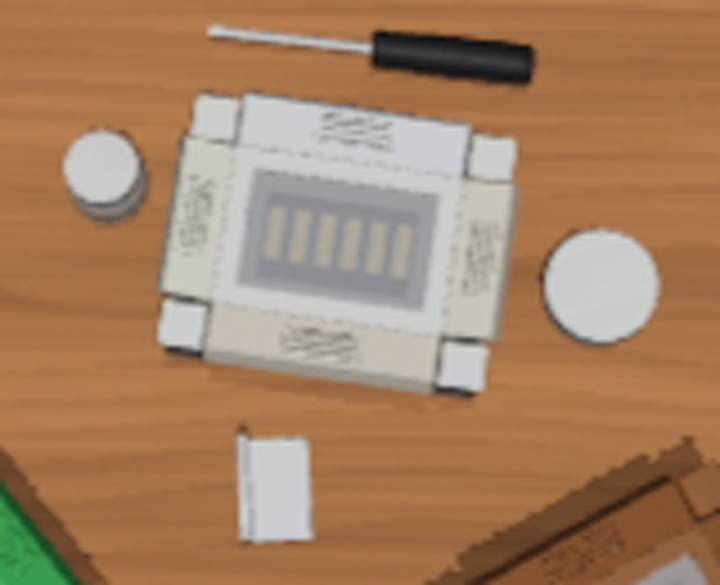

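View pics/crop_sc.png

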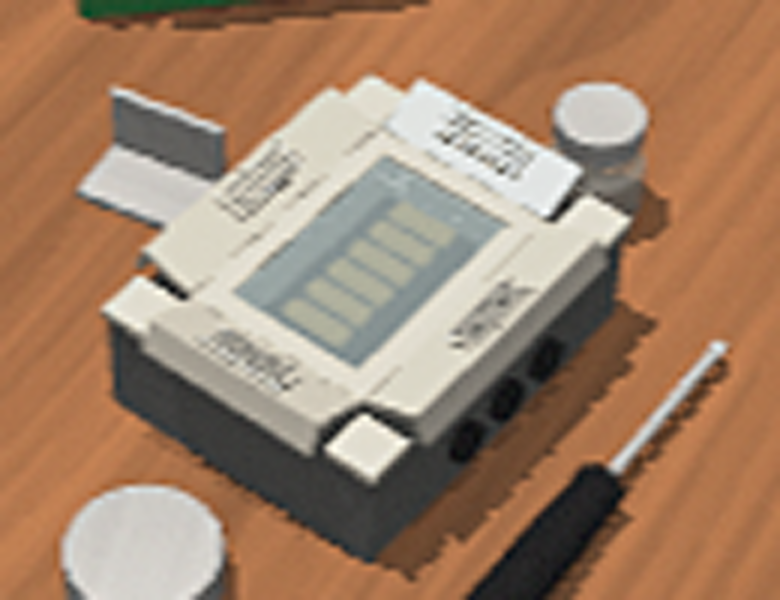

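The pale box has the glands on its far side, all four flaps raised, and the window corners are clear in both views. I'll fit its pose from those.

```bash
cat > h.py <<'E'
from bench import env
import numpy as np, cv2
from scipy.optimize import least_squares
from scipy.spatial.transform import Rotation as R
def proj(n,P):
    c=env.get_calibration(n); f=210/np.tan(np.radians(c["fovy"])/2)
    K=np.array([[f,0,c["cx"]],[0,f,c["cy"]],[0,0,1]])
    return cv2.projectPoints(np.asarray(P,float),c["rvec"],c["tvec"],K,None)[0][:,0]
def w(p,B): 
    c,s=np.cos(p[2]),np.sin(p[2]); B=np.asarray(B,float)
    return np.c_[p[0]+c*B[:,0]-s*B[:,1],p[1]+s*B[:,0]+c*B[:,1],B[:,2]]
E
cat > fit.py <<'E'
from h import *
W=np.array([[.035,.055,.064],[.035,-.055,.064],[-.035,-.055,.064],[-.035,.055,.064]])
T=(np.array([[252,170],[438,193],[424,312],[238,283]])+.5)/4.5-.5+[195,150]
S=(np.array([[513,218],[358,367],[237,292],[383,152]])+.5)/6-.5+[230,180]
for use in("top","scene","both"):
    def r(p):
        o=[]
        if use!="scene":o.append(proj("top",w(p,W))-T)
        if use!="top":o.append(proj("scene",w(p,W))-S)
        return np.concatenate(o).ravel()
    q=least_squares(r,[.6,0,0]).x; print(use,q.round(4),r(q).round(1))
C=[[.075,.095,.066],[.075,-.095,.066],[-.075,-.095,.066],[-.075,.095,.066]]
print(((proj("top",w(q,C))-[195,150]+.5)*4.5-.5).round(0))
s=env.get_state(); print(R.from_quat(s["tool_rot"]).as_matrix().round(3), s["ee_pos"])
for n,b in dict(near=[-.065,0,.075],far=[.065,0,.075],left=[0,.085,.075],right=[0,-.085,.075]).items(): print(n,w(q,[b])[0].round(4))
E
python3 fit.py
```

```text
top [ 0.5506  0.0133 -0.1136] [ 0.1 -0.4  0.3  0.   0.  -0.3 -0.5  0.6]
scene [ 0.553   0.0156 -0.1147] [-0.4  0.2  0.6  0.1 -0.6 -0.1  0.4 -0.3]
both [ 0.5519  0.0143 -0.1138] [-0.2 -0.9 -0.1 -0.4 -0.4 -0.7 -0.9  0.1 -1.   0.4 -0.   0.3 -1.2  0.1
 -0.2 -0.2]
[[193.  90.]
 [514. 133.]
 [483. 386.]
 [155. 342.]]
[[-0.946 -0.001  0.324]
 [-0.324  0.001 -0.946]
 [ 0.    -1.    -0.001]] [ 0.21032427 -0.61458276  0.2305145 ]
near [0.4873 0.0217 0.075 ]
far [0.6165 0.0069 0.075 ]
left [0.5616 0.0988 0.075 ]
right [ 0.5423 -0.0701  0.075 ]
```

Both views agree within about 2 mm: box at about (0.5515, 0.0142), yaw −0.114. I'll turn the tool to box yaw, shut the gripper and move above the near pad.

```bash
python3 -m pendant '[0,0,0,8.5, 0,0,0,8.5, 0,0,0,8.5, -12,0,-39,0, -12,0,-39,0, -12,0,-39,0, -12,0,-39,0, -12,0,-39,0, -12,0,-39,0, -12,0,-39,0, -12,0,-39,0, -12,0,-39,0, -12,0,-39,0, -12,0,-39,0, -12,0,-39,0, -12,0,-39,0, -12,0,-39,0, -12,0,-39,0, -12,0,-39,0, -12,0,-39,0]' -1
cat > rel.py <<'E'
from h import *
p=[.5515,.0142,-.114]
s=env.get_state(); M=R.from_quat(s["tool_rot"]).as_matrix(); e=s["ee_pos"]
print("t",round(s["time"],2),"gap",round(s["finger_gap"],2),"F",s["wrist_force"].round(1),"ee",e.round(4),"tool x,z world",M[:,0].round(3),M[:,2].round(3))
for n,b in dict(near=[-.066,0,.075],far=[.066,0,.075],left=[0,.086,.075],right=[0,-.086,.075]).items(): print(n,"tool mm",(1000*M.T@(w(p,[b])[0]-e)).round(1))
E
python3 rel.py
```

```text
time: 2.1
ee_pos: [0.4896, 0.0217, 0.2312]
tool_rot: [-0.041, -0.706, 0.706, 0.041]
wrist_force: [0.7, -1.2, 0.1]
finger_gap: -0.001
t 2.1 gap -0.0 F [ 0.7 -1.2  0.1] ee [0.4896 0.0217 0.2312] tool x,z world [-0.993  0.115  0.   ] [-0.115 -0.993  0.   ]
near tool mm [  3.7 156.2   0.4]
far tool mm [-128.3  156.2    0.2]
left tool mm [-62.2 156.2 -85.7]
right tool mm [-62.5 156.3  86.3]
```

```bash
python3 -m pendant '[1,30,0,0, 1,30,0,0, 1,30,0,0, 0,30,0,0, 0,20,0,0, 0,8,0,0, 0,0,0,0]'; python3 rel.py
python3 - <<'E'
from h import *
a=env.get_image("scene")[160:290,220:370]; cv2.imwrite("pics/near1.png",cv2.resize(a[:,:,::-1],None,fx=4.5,fy=4.5,interpolation=cv2.INTER_CUBIC))
E
```

```text
time: 2.8
ee_pos: [0.4857, 0.0206, 0.0825]
tool_rot: [0.04, 0.706, -0.706, -0.041]
wrist_force: [-0.6, -0.5, 0.3]
finger_gap: 0.0
t 2.8 gap 0.0 F [-0.6 -0.5  0.3] ee [0.4857 0.0206 0.0825] tool x,z world [-0.993  0.115  0.002] [-0.115 -0.993 -0.   ]
near tool mm [-0.1  7.5 -1.2]
far tool mm [-132.1    7.2   -1.3]
left tool mm [-66.    7.4 -87.2]
right tool mm [-66.2   7.4  84.8]
```

View pics/near1.png

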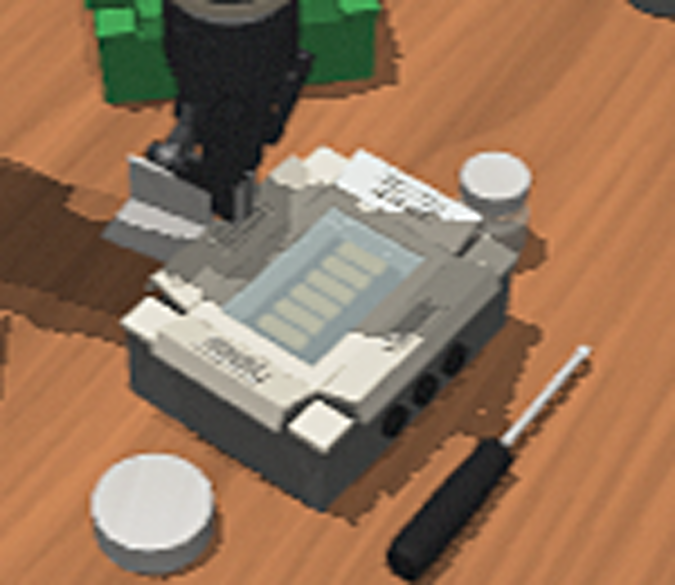

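The fingertips, at about (240,215) in the crop, are right over the near thumb pad and clear of the window. Now I'll press.

```bash
python3 -m pendant '[0,2,0,0, 0,2,0,0, 0,2,0,0]'; python3 -m pendant '[0,2,0,0, 0,2,0,0]';python3 -m pendant '[0,2,0,0, 0,1,0,0]';python3 -m pendant '[0,1,0,0, 0,1,0,0]'
```

```text
time: 3.15
ee_pos: [0.4869, 0.0205, 0.0779]
tool_rot: [-0.041, -0.706, 0.706, 0.04]
wrist_force: [-0.2, -0.6, 0.2]
finger_gap: -0.002
time: 3.35
ee_pos: [0.486, 0.0206, 0.0737]
tool_rot: [-0.04, -0.706, 0.706, 0.041]
wrist_force: [-2.9, 0.9, 4.2]
finger_gap: 0.0
time: 3.55
ee_pos: [0.4865, 0.0205, 0.0702]
tool_rot: [0.041, 0.706, -0.706, -0.041]
wrist_force: [0.6, -0.3, 0.1]
finger_gap: -0.002
time: 3.75
ee_pos: [0.4866, 0.0205, 0.0689]
tool_rot: [-0.041, -0.706, 0.706, 0.041]
wrist_force: [-6.0, -1.0, 17.8]
finger_gap: 0.002
```

Resistance rose to 4 N, dropped to 0 as it snapped, then hit the hard stop at 69 mm. That is the near flap shut. Next is the right flap.

```bash
python3 -m pendant '[0,-25,0,0, 0,-25,0,0, -13,0,17,0, -13,0,17,0, -13,0,17,0, -13,0,17,0, -13,0,17,0, 0,20,0,0, 0,17,0,0, 0,0,0,0]'; python3 rel.py
```

```text
time: 4.75
ee_pos: [0.5402, -0.072, 0.0791]
tool_rot: [0.04, 0.706, -0.706, -0.042]
wrist_force: [-0.2, -0.2, 0.6]
finger_gap: -0.003
t 4.75 gap -0.0 F [-0.2 -0.2  0.6] ee [ 0.5402 -0.072   0.0791] tool x,z world [-0.993  0.116  0.004] [-0.116 -0.993 -0.001]
near tool mm [ 64.7   4.4 -86.9]
far tool mm [-67.3   3.9 -87.1]
left tool mm [  -1.1    4.2 -173. ]
right tool mm [-1.4  4.1 -1. ]
```

```bash
python3 -m pendant '[0,2,0,0, 0,2,0,0, 0,0,0,0]'; python3 -m pendant '[0,2,0,0]';python3 -m pendant '[0,2,0,0, 0,1,0,0]';python3 -m pendant '[0,1,0,0, 0,1,0,0]'
```

```text
time: 5.05
ee_pos: [0.5417, -0.0714, 0.0779]
tool_rot: [-0.041, -0.706, 0.706, 0.04]
wrist_force: [0.5, -0.2, 0.2]
finger_gap: 0.002
time: 5.15
ee_pos: [0.5418, -0.0718, 0.0765]
tool_rot: [-0.041, -0.706, 0.706, 0.04]
wrist_force: [-2.1, -2.4, 8.1]
finger_gap: 0.0
time: 5.35
ee_pos: [0.5417, -0.0722, 0.0731]
tool_rot: [-0.041, -0.706, 0.706, 0.041]
wrist_force: [1.2, -1.0, 3.4]
finger_gap: 0.003
time: 5.55
ee_pos: [0.5412, -0.0711, 0.0703]
tool_rot: [0.041, 0.706, -0.706, -0.041]
wrist_force: [-0.5, 0.8, -0.3]
finger_gap: 0.001
```

```bash
python3 -m pendant '[0,1,0,0, 0,1,0,0, 0,0.5,0,0]'
```

```text
time: 5.85
ee_pos: [0.5412, -0.071, 0.0688]
tool_rot: [-0.041, -0.706, 0.706, 0.041]
wrist_force: [-7.4, 1.7, 18.1]
finger_gap: 0.002
```

The right flap snapped and is on its stop. Next is the far flap.

```bash
python3 -m pendant '[0,-25,0,0, 0,-25,0,0, -13,0,-17,0, -13,0,-17,0, -13,0,-17,0, -13,0,-17,0, -14,0,-18,0, 0,20,0,0, 0,19,0,0, 0,0,0,0]'; python3 rel.py
```

```text
time: 6.85
ee_pos: [0.6159, 0.0072, 0.0769]
tool_rot: [0.04, 0.706, -0.706, -0.041]
wrist_force: [-1.0, 0.8, 2.7]
finger_gap: -0.002
t 6.85 gap -0.0 F [-1.   0.8  2.7] ee [0.6159 0.0072 0.0769] tool x,z world [-0.993  0.114  0.002] [-0.114 -0.993 -0.001]
near tool mm [130.8   2.2   0.4]
far tool mm [-1.2  1.9  0.3]
left tool mm [ 64.8   2.1 -85.6]
right tool mm [64.8  2.  86.4]
```

```bash
python3 -m pendant '[0,2,0,0]'; python3 -m pendant '[0,2,0,0]';python3 -m pendant '[0,2,0,0, 0,1,0,0]';python3 -m pendant '[0,1,0,0, 0,1,0,0, 0,0.5,0,0]'
```

```text
time: 6.95
ee_pos: [0.6163, 0.007, 0.0773]
tool_rot: [0.04, 0.706, -0.706, -0.041]
wrist_force: [-2.9, 2.3, 6.2]
finger_gap: 0.001
time: 7.05
ee_pos: [0.6167, 0.0069, 0.076]
tool_rot: [0.041, 0.706, -0.706, -0.041]
wrist_force: [-2.2, 2.8, 4.9]
finger_gap: 0.002
time: 7.25
ee_pos: [0.6175, 0.0067, 0.073]
tool_rot: [0.041, 0.706, -0.706, -0.04]
wrist_force: [1.2, 0.4, 1.3]
finger_gap: -0.002
time: 7.55
ee_pos: [0.6163, 0.0061, 0.0691]
tool_rot: [-0.041, -0.706, 0.706, 0.041]
wrist_force: [-2.1, -0.8, 6.7]
finger_gap: -0.002
```

```bash
python3 -m pendant '[0,1,0,0]'; python3 -m pendant '[0,-26,0,0, 0,-25,0,0, 13,0,-17,0, 13,0,-17,0, 13,0,-17,0, 13,0,-17,0, 13,0,-17,0, 0,20,0,0, 0,18,0,0, 0,0,0,0]'; python3 rel.py
```

```text
time: 7.65
ee_pos: [0.6163, 0.006, 0.069]
tool_rot: [-0.041, -0.706, 0.706, 0.041]
wrist_force: [-7.1, -0.3, 17.7]
finger_gap: 0.002
time: 8.65
ee_pos: [0.56, 0.0988, 0.079]
tool_rot: [-0.039, -0.706, 0.706, 0.042]
wrist_force: [0.3, -0.3, -0.3]
finger_gap: -0.005
t 8.65 gap -0.01 F [ 0.3 -0.3 -0.3] ee [0.56   0.0988 0.079 ] tool x,z world [-0.993  0.114  0.003] [-0.114 -0.993  0.   ]
near tool mm [64.8  4.3 85.1]
far tool mm [-67.2   3.8  85. ]
left tool mm [-1.2  4.  -0.9]
right tool mm [ -1.3   4.1 171.1]
```

```bash
python3 -m pendant '[0,2,0,0, 0,2,0,0]'; python3 -m pendant '[0,2,0,0]';python3 -m pendant '[0,2,0,0]';python3 -m pendant '[0,1,0,0, 0,1,0,0]';python3 -m pendant '[0,1,0,0, 0,1,0,0, 0,0.5,0,0]'
```

```text
time: 8.85
ee_pos: [0.562, 0.0985, 0.0778]
tool_rot: [0.041, 0.706, -0.706, -0.041]
wrist_force: [0.9, 1.3, 1.6]
finger_gap: -0.001
time: 8.95
ee_pos: [0.5622, 0.099, 0.0763]
tool_rot: [0.041, 0.706, -0.706, -0.04]
wrist_force: [-2.1, 2.2, 7.3]
finger_gap: -0.002
time: 9.05
ee_pos: [0.5623, 0.0995, 0.0745]
tool_rot: [0.041, 0.706, -0.705, -0.04]
wrist_force: [-1.7, 3.2, 5.5]
finger_gap: -0.002
time: 9.25
ee_pos: [0.5622, 0.0985, 0.0718]
tool_rot: [0.041, 0.706, -0.706, -0.04]
wrist_force: [-1.4, 0.1, 0.6]
finger_gap: -0.002
time: 9.55
ee_pos: [0.5618, 0.0979, 0.069]
tool_rot: [-0.041, -0.706, 0.706, 0.041]
wrist_force: [-3.0, -1.6, 8.9]
finger_gap: -0.005
```

Snapped and seated as well. One more nudge, then I'll retreat up and off to the side to look.

```bash
python3 -m pendant '[0,1,0,0]'; python3 -m pendant '[0,-30,0,0, 0,-40,0,0, 0,-40,0,0, 0,-40,0,0, 40,0,0,0, 40,0,0,0, 40,0,-40,0, 0,0,-40,0, 0,0,-40,0, 0,0,0,0, 0,0,0,0]'
python3 - <<'E'
from h import *
a=env.get_image("scene")[:,:,::-1]; b=env.get_image("top")[:,:,::-1]
cv2.imwrite("pics/scene_e.png",a);cv2.imwrite("pics/top_e.png",b)
cv2.imwrite("pics/ce.png",cv2.resize(a[180:280,230:360],None,fx=6,fy=6,interpolation=cv2.INTER_CUBIC))
cv2.imwrite("pics/cte.png",cv2.resize(b[150:280,195:355],(720,585),interpolation=cv2.INTER_CUBIC))
E
```

```text
time: 9.65
ee_pos: [0.5619, 0.0979, 0.0688]
tool_rot: [-0.041, -0.706, 0.706, 0.041]
wrist_force: [-7.3, -3.3, 22.2]
finger_gap: -0.001
time: 10.75
ee_pos: [0.4602, 0.2267, 0.2175]
tool_rot: [-0.04, -0.706, 0.706, 0.04]
wrist_force: [-0.6, -0.3, -0.0]
finger_gap: -0.002
```

View pics/ce.png

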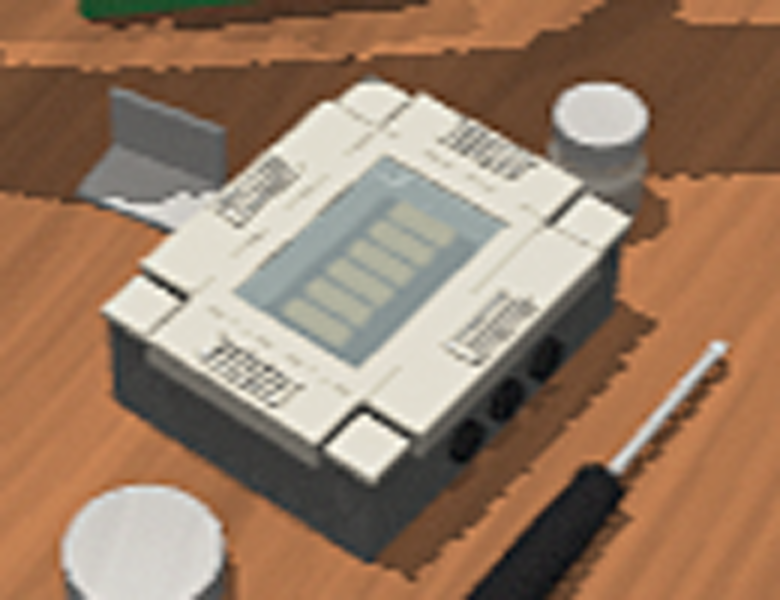

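View pics/cte.png

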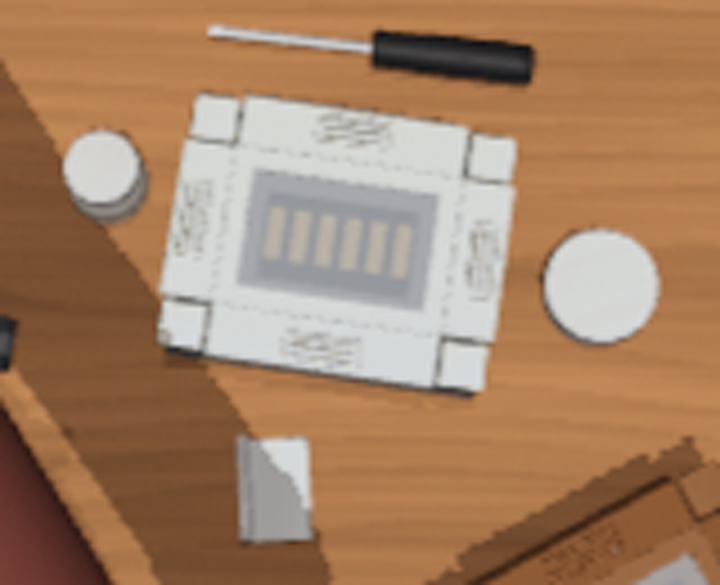

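All four sections now lie flush with the corner pieces and share one shade. The window corners are at the same pixels as before ((252,170) to (424,312)), so the box has not moved. The screwdriver, jar, tin and angle are also where they were, and the arm is clear.

```bash
python3 -c "
from bench import env
print(env.job_done())"
```

```text
the job is handed in; nothing more can be done
None
```

I pressed all four rim sections of the grey terminal box shut with the closed fingertips, in the order near, right, far, left, and handed the job in at about 11 s.

- **Snap and seat:** On each section the force rose to about 4–8 N, dropped to near zero as it snapped over, then met a hard stop of about 18–22 N. At that stop the fingertips were at 69 mm, the stated height of a shut pad.
- **Final pictures:** All four sections lie flush with the lid. The box, the screwdriver, jar, tin and angle are at the same pixels as before; I did not compare the offcut, slug, wrench and oiler closely, but the arm never went down near them. The window was never touched, and the arm was clear with no contact force.
- **Disagreements:** The two cameras' box positions differed by about 2–3 mm, within the calibration error. No check failed.

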